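Free the slicer's stuck carriage and park it

ROBOT

A 6-joint arm with a two-finger parallel gripper is mounted at the origin on the work surface. World frame = base frame: x ahead of the robot, y to its left, z up, the work surface at z = 0. Lengths are in m, angles in degrees, forces in N, time in s.
With the tool pointing down it reaches from about 0.4 to 0.825 m from the base axis. Payload 7 kg.
Tool frame: the origin (TCP) lies midway between the tips of the shut fingers; the grasp point (between the pads) lies 19 mm behind it; x points along the fingers, z is the direction in which the jaws open and shut, and the axes are right-handed (so a half turn about x gives the same grasp; the last joint's range is limited). The gripper opens to 88 mm and grips with 3 to 60 N. Pads are 19 mm wide; open, the fingers measure 130 mm over their backs; the gripper's body (78 mm by 193 mm) begins 47 mm behind the grasp point.
Start: joints at [83.027, 20.546, 0.682, 0, -70.136, -16.507], TCP at [0.269, 0.619, 0.192] pointing down, gripper open.
Joint ranges: [-176.03, 176.03], [-82.01, 121.73], [-58.28, 71.71], [-173.87, 95.51], [-174.79, -0.11], [-173.66, 173.66]. Speed limits (degrees/s): [136.94, 136.94, 172.46, 180, 180, 180].

INTERFACE

Orientations are given as [roll, pitch, yaw] about the fixed x, y, z axes, in that order (R = Rz(yaw) Ry(pitch) Rx(roll)).
In Python, from plant import ctrl gives the robot as it stands.
- The arm moves only by the tool servo_tool, never from a script. Its argument "motion" is a list of rows, each an object with "offset": the shift along the tool's x, y, z in m, a list of three; "roll": the turn about the tool's x in degrees; "claw": the opening, from -1 (shut) to 1 (fully open), so that 0 is half open. In form: [{"offset": [x, y, z], "roll": roll, "claw": claw}, ...]. A call has 1 to 12 rows; each row shifts and turns the commanded pose from where the row before left it, along the tool's axes as they then stand; what a row does not reach is not made up. A row lasts 1/8 s, in which the tool goes at most 62.5 mm and 10.7 degrees, less where a joint would pass 70% of its speed; a pose out of reach is approached as far as the arm can. A call is refused whole if a number of a shift passes 0.0625 or a number of a turn 10.7, either way. A call with a gripper value outside its range is refused whole. The fingers move at their own pace and stop on an object; the grip force is fixed at half the most. Time passes only in rows, so rows that do not move let the fingers close. It gives the time, the measured TCP pose, the force and the opening at its end, in the units of the state.
- ctrl.get_obs(): the state, without advancing time (a new reading comes with each control period).
- ctrl.snapshot(name): name is "scene" or "top" or "wrist"; returns a dict with "frame" (384x512x3 uint8, blue, green, red), "z_map" (384x512 float32, m along the optical axis (not along the pixel's ray), 0 where there is no reading), "mtx" (3x3 intrinsics, pixels), "extrinsics" (4x4, takes a point from camera to world coordinates). Camera axes: x right, y up, looking along -z (the intrinsics and any distortion apply to the point x, -y, -z); pixel columns grow to the right and rows downward; lengths in m; the calibration is good to about 2 mm. The wrist camera is an equidistant fisheye: a pixel r from the principal point sees the ray r / f radians off the axis. A picture is of the moment at which its call begins.
- ctrl.close_job(): hands the job in, once; it reports no verdict.
The state is a dict: "clock": time; "joint_pos": joint angles; "qvel": joint speeds; "tau": joint torques, N m; "tool_pos": TCP position; "orientation": TCP orientation; "force": force on the tool from outside, world axes, zero at the start; "moment": the same for the moment, N m; "opening": finger opening in m.
Only numpy, scipy, OpenCV 4.12 (cv2) and the standard library are available. Lean on these libraries where they do the work, as an engineer would, in place of code of your own. Each camera call takes 0.05 s, during which the arm holds its last target.

TASK

The slicer's carriage is stuck fast on its rails. Push on its upright plate, no harder than about 25 N, until it breaks free and run it gently under the hood until it sits fully home against the hidden stop; then swing the lock lever all the way over towards the hood's far end. Do not slam the carriage into the stop, and leave the spatula and the salt shaker beside the slicer where they are.

Things in the scene. Friction and masses are not known exactly. Their poses are not given: they have to be found in the camera images.
- slicer: Hand food slicer fixed to the counter: grey deck 400 x 120 mm with two steel side rails (tops at z 52 mm). Origin: centre of its underside, on the counter. Its x axis points along the deck, the way the carriage travels, from the open end to the hooded end; z up.
- carriage: Dark steel block between the rails, 120 (x) x 84 (y) mm, z 34 to 68 mm, carrying an upright push plate. Origin: mid-length, at counter height; axes as the slicer's. Slides along slicer x only. Starts stuck at slicer x = -130 mm: about 9 to 16 N along +x break it free within the first 10 mm; then it runs with about 2 N and stays where left. More than 25 N on it, from a push or the stop, damages it.
- push_face (a point): Centre of the rear (-x) face of the carriage's upright push plate, 52 mm behind the carriage's origin, at z = 92 mm. The plate is 14 mm thick (x), 50 mm wide (y), and rises from z = 68 to 117 mm.
- hood: Grey plastic hood over the deck from slicer x = 10 to 200 mm (top at z = 85 mm, 120 mm wide, open end towards -x). Origin and axes: the slicer's. The carriage's block runs in under it until it meets a hidden, firm rubbery stop. The stop cannot be seen and lies at a different depth each time, after 100 to 150 mm of carriage travel; there the force rises sharply.
- plunger (a joint): Hidden sensing pin in the face of the stop: 0 = out, grows to 0.005 m as the carriage is pressed home against the stop. It begins to move only in the last 5 mm before the stop; 0.0035 or more counts as home. Its spring is far too weak (under 0.2 N) to feel or to push the carriage back.
- lever (a joint): Lock lever on the hood: a steel rod with a 26 mm black ball, pivot at slicer x = 140 mm, y = 0, z = 107 mm. 0 rad = leaning 0.5 rad towards the slicer's -x (open), 1.0 rad = leaning 0.5 rad towards +x (locked, its end of travel). About 1 N at the ball turns it; it stays where it is left. Its mounting block is 70 x 50 mm, top at z = 110 mm.
- lever_tip (a point): Centre of the lever's ball, 80 mm from its pivot.
- spatula: wooden spatula lying beside the slicer, about 280 mm long, 20 mm high or less. Origin: centre of the underside (middle of its length). A bystander.
- shaker: steel salt shaker, 42 mm wide, 80 mm high, standing beside the slicer. Origin: centre of the underside. A bystander.

How it is judged:
By the outcome, as a careful person would: the job done as asked, in the order asked, and still so for the second after the job is handed in, with the robot touching nothing.
It also fails if it takes over 51 s, if anything falls off the work surface, if the arm or the gripper's body presses on something with over 40 N, if the wrist force passes 120 N, or if a joint passes its speed limit or range.

## Working session

There is one attempt and no reset: what is moved stays moved. The work goes in short steps, Python scripts to look and compute and a tool call to move; the robot and the scene stay as the last step left them, time stands still between calls to the robot, and variables do not carry over. Pictures are saved under pics/ and viewed, and the job is handed in when it is done.

Besides the shell and the picture viewer there is one more tool, called after "Call:" as a command line: name --argument value ..., lists and objects as JSON in quotes. servo_tool: Moves the arm, as the interface text tells. Its arguments: {"type":"object","properties":{"motion":{"type":"array"}},"required":["motion"]}

```bash
ls; mkdir -p pics
python3 - <<'E'
from plant import ctrl
import cv2,numpy as np
o=ctrl.get_obs();print(o)
for n in("scene","top"):
    s=ctrl.snapshot(n);cv2.imwrite(f"pics/{n}0.png",s["frame"]);np.savez(f"pics/{n}0.npz",**s)
    print(n,s["mtx"],s["extrinsics"])
E
```

```text
pics
{'clock': 0.0, 'joint_pos': array([ 8.30281711e+01,  2.05882637e+01,  6.32642675e-01, -2.07372942e-02,
       -7.01356249e+01, -1.65060250e+01]), 'qvel': array([ 0.0806361 , -0.03283957,  0.01308022,  0.03428929,  0.02096378,
        0.00225322]), 'tau': array([-7.04717295e-04, -5.82710302e+01,  2.93055314e+01,  6.99729145e+00,
        7.01461133e-03, -1.67542430e-04]), 'tool_pos': array([0.26873201, 0.6185911 , 0.191248  ]), 'orientation': array([   4.4477549 ,   89.90669419, -109.03716102]), 'force': array([ 0.13583743,  0.49714893, -0.44839516]), 'moment': array([-0.08237404,  0.05119505,  0.00511209]), 'opening': 0.08774041338596968}
scene [[406.07760168   0.         253.39883072]
 [  0.         406.07760168 184.50897206]
 [  0.           0.           1.        ]] [[ 0.87458306 -0.34153938  0.34417339  0.80382724]
 [ 0.48462684  0.63846756 -0.5979097  -0.46491031]
 [-0.01553383  0.68971735  0.72391206  0.6899298 ]
 [ 0.          0.          0.          1.        ]]
top [[360.98326548   0.         255.51673402]
 [  0.         360.98326548 192.41973358]
 [  0.           0.           1.        ]] [[-0.01030013  0.9842869  -0.17627595  0.40847041]
 [-0.99983694 -0.00752277  0.01641679 -0.02075081]
 [ 0.01483275  0.1764163   0.98420388  0.82284261]
 [ 0.          0.          0.          1.        ]]
```

View pics/scene0.png

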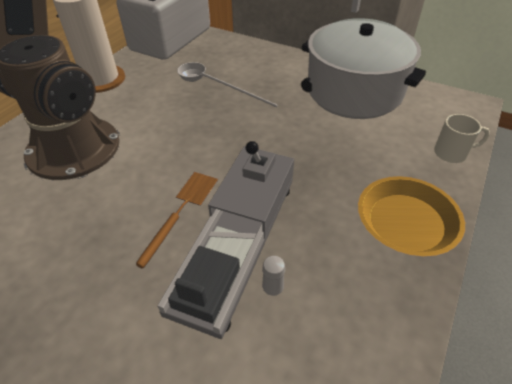

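View pics/top0.png

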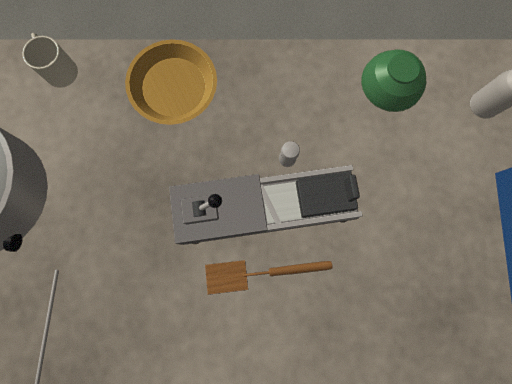

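The scene view shows the slicer's hood at about (255,190), the lever ball at (252,148), the carriage at (205,280), the spatula on its left and the shaker at (273,275). In the top view the hood is at about (218,208), the ball at (215,201), the carriage plate at (352,188), the shaker at (289,153) and the spatula at (268,272). Slicer +x is roughly world +y.

```bash
cat > h.py <<'E'
import numpy as np,cv2
def cloud(s):
    z=s["z_map"];K=s["mtx"];E=s["extrinsics"]
    v,u=np.mgrid[:z.shape[0],:z.shape[1]]
    p=np.stack([(u-K[0,2])/K[0,0]*z,-(v-K[1,2])/K[1,1]*z,-z],-1)
    w=p@E[:3,:3].T+E[:3,3]; w[z==0]=np.nan
    return w
E
python3 - <<'E'
from h import *
for n in("top","scene"):
    s=np.load(f"pics/{n}0.npz");w=cloud(s);print(n)
    roi=(w[...,0]>.25)&(w[...,0]<.62)&(w[...,1]>-.35)&(w[...,1]<.3)
    print("table z",np.nanmedian(w[...,2][roi&(abs(w[...,2])<.015)]))
    def band(a,b,nm):
        m=(roi&(w[...,2]>a)&(w[...,2]<b)).astype(np.uint8)
        k,l,st,c=cv2.connectedComponentsWithStats(m)
        for i in range(1,k):
            if st[i,4]<12: continue
            P=w[l==i]; r=cv2.minAreaRect(P[:,:2].astype(np.float32)*1000)
            print(nm,st[i,4],"px",c[i].round(),"mean",P.mean(0).round(4),"rect",np.round(r[0],1),np.round(r[1],1),round(r[2],2))
    band(.079,.091,"hood");band(.107,.123,"plate");band(.13,.21,"lever");band(.062,.075,"block");band(.046,.057,"rail");band(.006,.022,"spat")
E
```

```text
top
table z -0.0013118608185097025
hood 4321 px [221. 208.] mean [0.5084 0.0386 0.0836] rect [509.5  46.1] [120.2 190.3] 7.85
hood 42 px [348. 190.] mean [ 0.5437 -0.2255  0.0856] rect [ 544.7 -225.8] [48.5  8.9] 18.27
plate 181 px [354. 186.] mean [ 0.5463 -0.23    0.1142] rect [ 547.6 -230.9] [50.  13.8] 7.8
plate 662 px [197. 210.] mean [0.5019 0.084  0.1108] rect [504.7  80.7] [49.2 69.2] 7.23
lever 198 px [213. 201.] mean [0.5081 0.0458 0.1774] rect [509.3  50.8] [23.6 40.6] 0.63
block 21 px [290. 158.] mean [ 0.6186 -0.1088  0.0688] rect [ 618.4 -109.1] [17.2  2.6] 87.65
block 1935 px [324. 194.] mean [ 0.5393 -0.1805  0.0665] rect [ 541.3 -186.5] [ 84.2 119.9] 7.75
rail 519 px [306. 174.] mean [ 0.5875 -0.1453  0.0504] rect [ 588.  -145.3] [ 12.7 206.4] 7.63
rail 540 px [314. 220.] mean [ 0.4849 -0.1587  0.0504] rect [ 485.3 -159.6] [ 12.3 207.9] 7.8
spat 19 px [287. 165.] mean [ 0.6177 -0.1087  0.0128] rect [ 617.9 -109.2] [20.3  3.4] 89.86
spat 628 px [296. 269.] mean [ 0.3825 -0.1222  0.0153] rect [ 380.4 -103.8] [ 19.9 194.7] 5.94
scene
table z -0.00012011139934076098
hood
[... 408 characters left out ...]
0.1757] rect [513.5  48.2] [38.9 23.6] 69.25
block 119 px [277. 199.] mean [0.5701 0.0371 0.0688] rect [568.4  52.1] [  5.2 187.5] 6.31
block 19 px [211. 210.] mean [ 0.4667 -0.0528  0.0682] rect [466.9 -50.8] [13.3  4. ] 80.48
block 2399 px [207. 278.] mean [ 0.5453 -0.1846  0.0676] rect [ 541.4 -187.1] [ 84.  119.8] 7.48
rail 1086 px [235. 279.] mean [ 0.583  -0.1503  0.0513] rect [581.3 -65.7] [386.6  97.8] 82.67
rail 638 px [189. 257.] mean [ 0.4841 -0.1535  0.0515] rect [ 483.1 -147.6] [ 14.3 234.4] 8.27
spat 369 px [230. 289.] mean [ 0.5748 -0.15    0.0163] rect [580. -71.] [406.1 110.4] 81.2
spat 651 px [159. 238.] mean [ 0.3855 -0.13    0.0158] rect [ 380.5 -104.5] [ 19.5 194.6] 5.85
```

```bash
cat >> h.py <<'E'
from scipy.spatial.transform import Rotation as Ro
U=np.array([-np.sin(np.radians(7.82)),np.cos(np.radians(7.82)),0]);N=np.array([-U[1],U[0],0])  # slicer x,y
O=np.array([.5092,.04595,0])-.105*U
def st(o):
    R=Ro.from_euler("xyz",o["orientation"],degrees=True).as_matrix()
    p=np.array(o["tool_pos"])-O
    F=np.array(o["force"])
    return R,np.array([p@U,p@N,p[2]]),np.array([F@U,F@N,F[2]])
def S(x,y,z): return O+x*U+y*N+np.array([0,0,z])
def show():
    from plant import ctrl
    o=ctrl.get_obs();R,p,F=st(o)
    print("t",round(o["clock"],2),"slicer pos mm",(p*1000).round(1),"F",F.round(2),"open",round(o["opening"],4))
    return o,R
E
python3 - <<'E'
from h import *
o,R=show();print(R.round(3));print("O",O,"U",U)
print("u in tool",(R.T@U).round(3))
T=S(-.222,0,.30);print("start target",T,"delta tool",(R.T@(T-o["tool_pos"])).round(4))
for n in("top","scene"):
    w=cloud(np.load(f"pics/{n}0.npz"))
    # heights within 0.2 m of the path
    A=np.array([.269,.619]);B=T[:2];d=(B-A)/np.linalg.norm(B-A)
    q=w[...,:2]-A;a=q@d;b=q@np.array([-d[1],d[0]])
    m=(abs(b)<.18)&(a>-.1)&(a<1.1)
    print(n,np.nanmax(w[...,2][m]),[(k,round(float(np.nanmax(np.append(w[...,2][m&(a>k)&(a<k+.1)],-1))),3)) for k in np.arange(0,1,.1)])
E
```

```text
t 0.1 slicer pos mm [705.1 160.3 191.3] F [-0.07 -0.6  -0.17] open 0.0875
[[-0.     0.917 -0.399]
 [-0.001 -0.399 -0.917]
 [-1.     0.     0.001]]
O [ 0.52348645 -0.05807354  0.        ] U [-0.1360614   0.99070041  0.        ]
u in tool [-0.001 -0.52  -0.854]
start target [ 0.55369208 -0.27800903  0.3       ] delta tool [-0.1075  0.6187  0.709 ]
top 0.19009189369366564 [(np.float64(0.0), 0.003), (np.float64(0.1), 0.103), (np.float64(0.2), 0.157), (np.float64(0.30000000000000004), 0.004), (np.float64(0.4), 0.004), (np.float64(0.5), 0.144), (np.float64(0.6000000000000001), 0.19), (np.float64(0.7000000000000001), 0.087), (np.float64(0.8), 0.118), (np.float64(0.9), 0.118)]
scene 0.19061017226307764 [(np.float64(0.0), 0.18), (np.float64(0.1), 0.183), (np.float64(0.2), 0.179), (np.float64(0.30000000000000004), 0.005), (np.float64(0.4), 0.004), (np.float64(0.5), 0.13), (np.float64(0.6000000000000001), 0.191), (np.float64(0.7000000000000001), 0.088), (np.float64(0.8), 0.119), (np.float64(0.9), 0.118)]
```

Call:
servo_tool --motion '[{"offset":[-0.03,0,0],"roll":0,"claw":-1},{"offset":[-0.04,0,0],"roll":9.8,"claw":-1},{"offset":[-0.04,0,0],"roll":9.8,"claw":-1},{"offset":[0,0,0],"roll":9.8,"claw":-1},{"offset":[0,0,0],"roll":9.8,"claw":-1},{"offset":[0,0,0],"roll":9.8,"claw":-1},{"offset":[0,0,0],"roll":9.7,"claw":-1},{"offset":[0,0.04,-0.007],"roll":0,"claw":-1},{"offset":[0,0.05,-0.009],"roll":0,"claw":-1},{"offset":[0,0.05,-0.009],"roll":0,"claw":-1},{"offset":[0,0.05,-0.009],"roll":0,"claw":-1},{"offset":[0,0.05,-0.009],"roll":0,"claw":-1}]'

```text
clock: 1.6
tool_pos: [0.3444, 0.3854, 0.3019]
orientation: [49.2, 90.0, -123.0]
force: [0.5, -0.6, -0.8]
opening: 0.0008
```

Run:
```python
from h import *
o,R=show();print((R.T@U).round(3),o["joint_pos"].round(1))
print((R.T@(S(-.222,0,.3)-o["tool_pos"])).round(4))
```

```text
t 1.6 slicer pos mm [463.7 117.1 301.9] F [-0.67 -0.41 -0.79] open 0.0008
[-0. -1. -0.] [ 70.    2.3  -8.3  -0.  -79.4 -62.2]
[ 0.0021  0.6857 -0.117 ]
```

Call:
servo_tool --motion '[{"offset":[0,0.055,-0.0095],"roll":0,"claw":-1},{"offset":[0,0.055,-0.0095],"roll":0,"claw":-1},{"offset":[0,0.055,-0.0095],"roll":0,"claw":-1},{"offset":[0,0.055,-0.0095],"roll":0,"claw":-1},{"offset":[0,0.055,-0.0095],"roll":0,"claw":-1},{"offset":[0,0.055,-0.0095],"roll":0,"claw":-1},{"offset":[0,0.055,-0.0095],"roll":0,"claw":-1},{"offset":[0,0.055,-0.0095],"roll":0,"claw":-1},{"offset":[0,0.055,-0.0095],"roll":0,"claw":-1},{"offset":[0,0.055,-0.0095],"roll":0,"claw":-1},{"offset":[0,0.055,-0.0095],"roll":0,"claw":-1},{"offset":[0,0.04,-0.005],"roll":0,"claw":-1}]'

```text
clock: 3.1
tool_pos: [0.5405, -0.2392, 0.3013]
orientation: [-16.0, 89.9, 171.8]
force: [0.1, 0.6, 0.1]
opening: 0.0005
```

Run:
```python
from h import *
o,R=show();print((R.T@U).round(3),o["joint_pos"].round(1))
print((R.T@(S(-.222,0,.085)-o["tool_pos"])).round(4))
```

```text
t 3.1 slicer pos mm [-181.7    7.8  301.3] F [ 0.62 -0.15  0.05] open 0.0005
[ 0.    -1.     0.001] [ -4.9   9.8   0.2  -0.  -80.4  12.7]
[ 0.2162  0.0404 -0.0082]
```

Call:
servo_tool --motion '[{"offset":[0,0.03,-0.003],"roll":0,"claw":-1},{"offset":[0,0,0],"roll":0,"claw":-1},{"offset":[0,0,0],"roll":0,"claw":-1}]'

```text
clock: 3.48
tool_pos: [0.5472, -0.2659, 0.3018]
orientation: [-34.0, 90.0, 153.8]
force: [-0.4, 1.1, -0.4]
opening: 0.0005
```

Run:
```python
from h import *
o,R=show();print((R.T@U).round(3),o["joint_pos"].round(1))
print((R.T@(S(-.222,0,.085)-o["tool_pos"])).round(4))
```

```text
t 3.48 slicer pos mm [-209.2    4.8  301.8] F [ 1.19  0.22 -0.37] open 0.0005
[ 0. -1.  0.] [ -7.6  11.5   2.3  -0.  -80.9  15.4]
[ 0.2167  0.0129 -0.0049]
```

Call:
servo_tool --motion '[{"offset":[0.02,0.013,-0.005],"roll":0,"claw":-1},{"offset":[0.04,0,0],"roll":0,"claw":-1},{"offset":[0.04,0,0],"roll":0,"claw":-1},{"offset":[0.04,0,0],"roll":0,"claw":-1},{"offset":[0.04,0,0],"roll":0,"claw":-1},{"offset":[0.027,0,0],"roll":0,"claw":-1},{"offset":[0.01,0,0],"roll":0,"claw":-1},{"offset":[0,0,0],"roll":0,"claw":-1},{"offset":[0,0,0],"roll":0,"claw":-1}]'

```text
clock: 4.6
tool_pos: [0.5552, -0.2785, 0.0865]
orientation: [155.5, 89.9, -16.7]
force: [0.3, -0.0, 1.0]
opening: 0.0005
```

Run:
```python
from h import *
o,R=show();print((R.T@U).round(3))
from plant import ctrl
for n in("scene","top"): cv2.imwrite(f"pics/{n}1.png",ctrl.snapshot(n)["frame"])
```

```text
t 4.6 slicer pos mm [-222.7   -1.4   86.5] F [-0.06 -0.32  1.  ] open 0.0005
[-0.001 -1.    -0.001]
```

View pics/scene1.png

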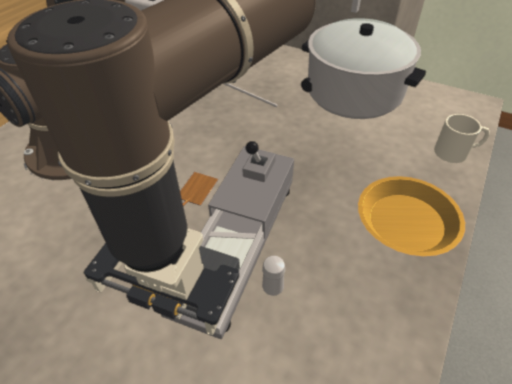

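The gripper (about (170,270)) sits behind the plate with its long side across the slicer. The lever at (252,148) and shaker at (273,275) are untouched. Now a slow approach to contact.

Call:
servo_tool --motion '[{"offset":[0,-0.01,0.001],"roll":0,"claw":-1},{"offset":[0,-0.01,0],"roll":0,"claw":-1},{"offset":[0,-0.004,0],"roll":0,"claw":-1},{"offset":[0,0,0],"roll":0,"claw":-1},{"offset":[0,0,0],"roll":0,"claw":-1}]'

```text
clock: 5.32
tool_pos: [0.5501, -0.2548, 0.0852]
orientation: [126.2, 90.0, -46.0]
force: [-1.0, 0.4, -0.5]
opening: 0.0005
```

Call:
servo_tool --motion '[{"offset":[0,-0.001,0],"roll":0,"claw":-1},{"offset":[0,-0.001,0],"roll":0,"claw":-1},{"offset":[0,0,0],"roll":0,"claw":-1}]'

```text
clock: 5.7
tool_pos: [0.5496, -0.2528, 0.0851]
orientation: [-7.6, 90.0, -179.8]
force: [0.3, 0.6, -0.2]
opening: 0.0004
```

Call:
servo_tool --motion '[{"offset":[0,-0.001,0],"roll":0,"claw":-1},{"offset":[0,-0.001,0],"roll":0,"claw":-1},{"offset":[0,0,0],"roll":0,"claw":-1}]'

```text
clock: 6.08
tool_pos: [0.5494, -0.2508, 0.0852]
orientation: [81.1, 90.0, -91.1]
force: [0.0, -0.1, -0.3]
opening: 0.0001
```

Run:
```python
from h import *
show()
```

```text
t 6.08 slicer pos mm [-194.4    0.5   85.2] F [-0.15 -0.02 -0.35] open 0.0001
```

Single-millimetre steps now, watching the −y reaction.

Call:
servo_tool --motion '[{"offset":[0,-0.001,0],"roll":0,"claw":-1},{"offset":[0,0,0],"roll":0,"claw":-1}]'

```text
clock: 6.32
tool_pos: [0.5493, -0.2498, 0.0852]
orientation: [163.8, 90.0, -8.4]
force: [-0.1, 0.1, 0.7]
opening: 0.0003
```

Call:
servo_tool --motion '[{"offset":[0,-0.001,0],"roll":0,"claw":-1},{"offset":[0,0,0],"roll":0,"claw":-1}]'

```text
clock: 6.58
tool_pos: [0.5491, -0.2488, 0.0852]
orientation: [-45.5, 90.0, 142.4]
force: [0.2, -0.2, 0.6]
opening: 0.0006
```

Call:
servo_tool --motion '[{"offset":[0,-0.001,0],"roll":0,"claw":-1},{"offset":[0,0,0],"roll":0,"claw":-1}]'

```text
clock: 6.82
tool_pos: [0.549, -0.2478, 0.0852]
orientation: [-82.6, 90.0, 105.2]
force: [0.4, -0.6, 0.3]
opening: 0.0001
```

Call:
servo_tool --motion '[{"offset":[0,-0.001,0],"roll":0,"claw":-1},{"offset":[0,0,0],"roll":0,"claw":-1}]'

```text
clock: 7.08
tool_pos: [0.5488, -0.2468, 0.0852]
orientation: [12.6, 90.0, -159.6]
force: [-0.2, -0.7, -0.3]
opening: 0.0005
```

Call:
servo_tool --motion '[{"offset":[0,-0.001,0],"roll":0,"claw":-1},{"offset":[0,0,0],"roll":0,"claw":-1}]'

```text
clock: 7.32
tool_pos: [0.5487, -0.2458, 0.0852]
orientation: [-126.7, 90.0, 61.1]
force: [-0.1, -0.6, 0.3]
opening: 0.0004
```

Call:
servo_tool --motion '[{"offset":[0,-0.001,0],"roll":0,"claw":-1},{"offset":[0,0,0],"roll":0,"claw":-1}]'

```text
clock: 7.58
tool_pos: [0.5486, -0.2448, 0.0852]
orientation: [162.9, 90.0, -9.3]
force: [-0.5, 0.4, -0.2]
opening: 0.0005
```

Call:
servo_tool --motion '[{"offset":[0,-0.001,0],"roll":0,"claw":-1},{"offset":[0,0,0],"roll":0,"claw":-1}]'

```text
clock: 7.82
tool_pos: [0.5484, -0.2438, 0.0852]
orientation: [-79.7, 90.0, 108.1]
force: [-0.1, -0.1, -0.1]
opening: 0.0004
```

Call:
servo_tool --motion '[{"offset":[0,-0.001,0],"roll":0,"claw":-1},{"offset":[0,0,0],"roll":0,"claw":-1}]'

```text
clock: 8.07
tool_pos: [0.5483, -0.2429, 0.0852]
orientation: [176.7, 90.0, 4.5]
force: [-0.4, -0.9, -0.5]
opening: 0.0006
```

Call:
servo_tool --motion '[{"offset":[0,-0.001,0],"roll":0,"claw":-1},{"offset":[0,0,0],"roll":0,"claw":-1}]'

```text
clock: 8.32
tool_pos: [0.5482, -0.2419, 0.0852]
orientation: [-147.7, 90.0, 40.2]
force: [-0.5, -0.4, 0.9]
opening: 0.0006
```

Run:
```python
from h import *
from plant import ctrl
show()
s=ctrl.snapshot("wrist");cv2.imwrite("pics/w1.png",s["frame"])
```

```text
t 8.32 slicer pos mm [-185.4    0.5   85.2] F [-0.32  0.51  0.91] open 0.0006
```

View pics/w1.png

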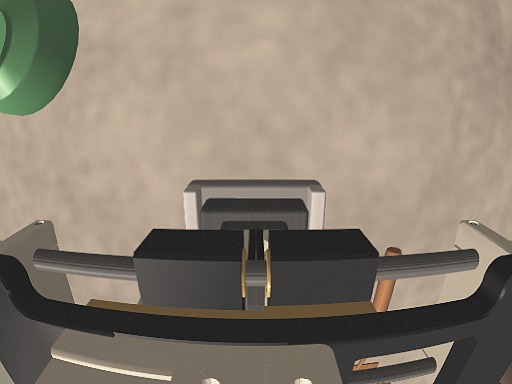

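The wrist view shows the open end of the deck at (255,190), with the carriage's rear and plate just in front of the fingers at (255,250). No contact yet, so I continue.

Call:
servo_tool --motion '[{"offset":[0,-0.001,0],"roll":0,"claw":-1},{"offset":[0,0,0],"roll":0,"claw":-1}]'

```text
clock: 8.62
tool_pos: [0.5481, -0.2409, 0.0852]
orientation: [-147.6, 90.0, 40.2]
force: [0.1, -0.3, 0.8]
opening: 0.0004
```

Call:
servo_tool --motion '[{"offset":[0,-0.001,0],"roll":0,"claw":-1},{"offset":[0,0,0],"roll":0,"claw":-1}]'

```text
clock: 8.88
tool_pos: [0.5479, -0.2399, 0.0852]
orientation: [176.5, 90.0, 4.3]
force: [0.1, 0.0, -0.1]
opening: 0.0004
```

Run:
```python
from h import *
from plant import ctrl
show()
for n in("top","scene"):
    s=ctrl.snapshot(n); cv2.imwrite(f"pics/{n}2.png",s["frame"])
    for nm,w in(("before",cloud(np.load(f"pics/{n}0.npz"))),("now",cloud(s))):
        q=w-O;x=q@U;y=q@N;z=w[...,2]
        m=(abs(y)<.035)&(z>.058)&(z<.074)&(x>-.2)&(x<.0)
        p=(abs(y)<.04)&(z>.10)&(z<.13)&(x>-.25)&(x<-.12)
        print(n,nm,m.sum(),np.percentile(x[m],[2,50,98]) if m.any() else "",p.sum(),np.percentile(x[p],[2,98]) if p.any() else "")
```

```text
t 8.88 slicer pos mm [-183.4    0.5   85.2] F [-0.02 -0.14 -0.13] open 0.0004
top before 1603 [-0.17904029 -0.12179421 -0.0709515 ] 207 [-0.18049423 -0.1675951 ]
top now 0  0 
scene before 1976 [-0.18926489 -0.12460775 -0.07355998] 356 [-0.18184607 -0.16908643]
scene now 529 [-0.18982993 -0.18200085 -0.13683553] 110 [-0.19458414 -0.17409252]
```

View pics/top2.png

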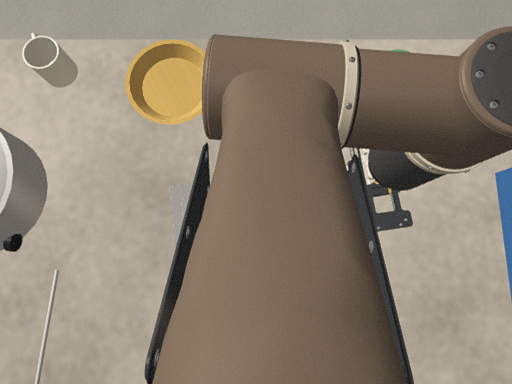

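Run:
```python
import cv2
i=cv2.imread("pics/scene2.png")[180:340,70:310]
cv2.imwrite("pics/scene2c.png",cv2.resize(i,None,fx=3.3,fy=3.3,interpolation=cv2.INTER_CUBIC))
```

```text
(no output)
```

View pics/scene2c.png

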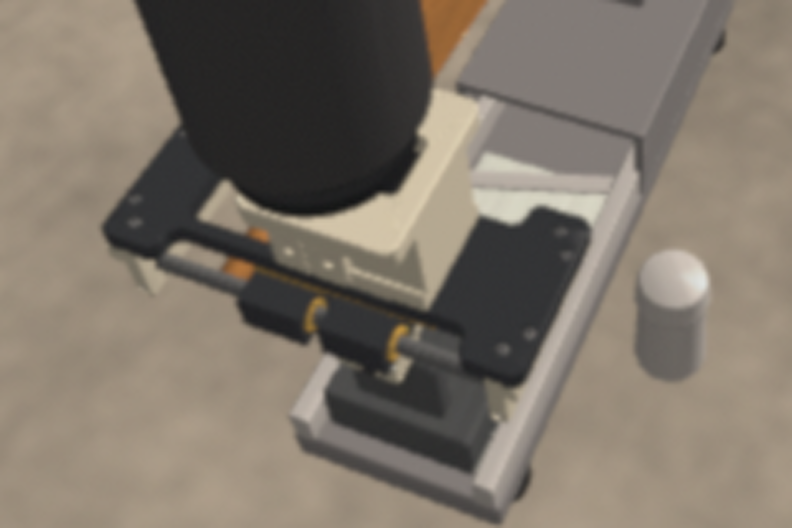

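Run:
```python
from h import *
from plant import ctrl
s=np.load("pics/scene0.npz");o=ctrl.get_obs()
E=np.linalg.inv(s["extrinsics"]);K=s["mtx"]
def pr(P):
    c=E[:3,:3]@P+E[:3,3]; return K[0,2]+K[0,0]*c[0]/-c[2],K[1,2]-K[1,1]*c[1]/-c[2]
i=cv2.imread("pics/scene2.png")[180:340,70:310]
f=5;j=cv2.resize(i[90:150,60:180],None,fx=6,fy=6,interpolation=cv2.INTER_CUBIC)
t=np.array(o["tool_pos"])
for P,c in((t,(0,0,255)),(t+[0,0,.03],(0,255,255)),(S(-.182,-.025,.117),(0,255,0)),(S(-.182,.025,.117),(0,255,0)),(S(-.182,.025,.068),(0,255,0)),(S(-.182,-.025,.068),(0,255,0))):
    u,v=pr(P);print(round(u),round(v));cv2.circle(j,(int((u-130)*6),int((v-270)*6)),4,c,-1)
cv2.imwrite("pics/s2d.png",j)
```

```text
189 299
186 290
201 293
173 283
177 298
204 308
```

View pics/s2d.png

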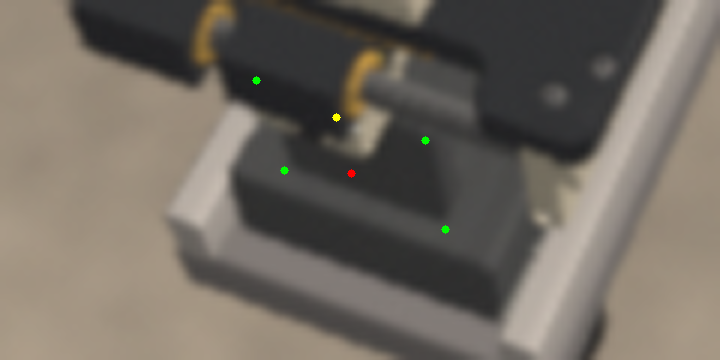

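Call:
servo_tool --motion '[{"offset":[0,-0.001,0],"roll":0,"claw":-1},{"offset":[0,0,0],"roll":0,"claw":-1}]'

```text
clock: 9.22
tool_pos: [0.5478, -0.2389, 0.0852]
orientation: [-24.6, 90.0, 163.3]
force: [-0.3, -0.4, 0.0]
opening: 0.0001
```

Call:
servo_tool --motion '[{"offset":[0,-0.001,0],"roll":0,"claw":-1},{"offset":[0,0,0],"roll":0,"claw":-1}]'

```text
clock: 9.48
tool_pos: [0.5476, -0.2379, 0.0852]
orientation: [128.8, 90.0, -43.4]
force: [-0.4, 0.6, 0.1]
opening: 0.0005
```

Run:
```python
from h import *
from plant import ctrl
o,R=show();print((np.array(o["moment"])).round(2))
s=ctrl.snapshot("wrist");print(s["extrinsics"].round(3),s["mtx"].round(1))
j=cv2.resize(s["frame"][170:310,150:360],None,fx=3.8,fy=3.8,interpolation=cv2.INTER_CUBIC)
cv2.imwrite("pics/w3.png",np.clip(j.astype(int)*2,0,255).astype(np.uint8))
w=s["z_map"];print(w[200:300:8,256].round(3))
```

```text
t 9.47 slicer pos mm [-181.4    0.5   85.2] F [0.64 0.32 0.08] open 0.0005
[ 0.07 -0.01 -0.03]
[[-0.991  0.13   0.038  0.559]
 [-0.135 -0.952 -0.274 -0.313]
 [ 0.    -0.276  0.961  0.277]
 [ 0.     0.     0.     1.   ]] [[297.3   0.  255.7]
 [  0.  297.3 195.8]
 [  0.    0.    1. ]]
[0.228 0.221 0.218 0.202 0.189 0.178 0.176 0.178 0.086 0.085 0.085 0.128
 0.13 ]
```

View pics/w3.png

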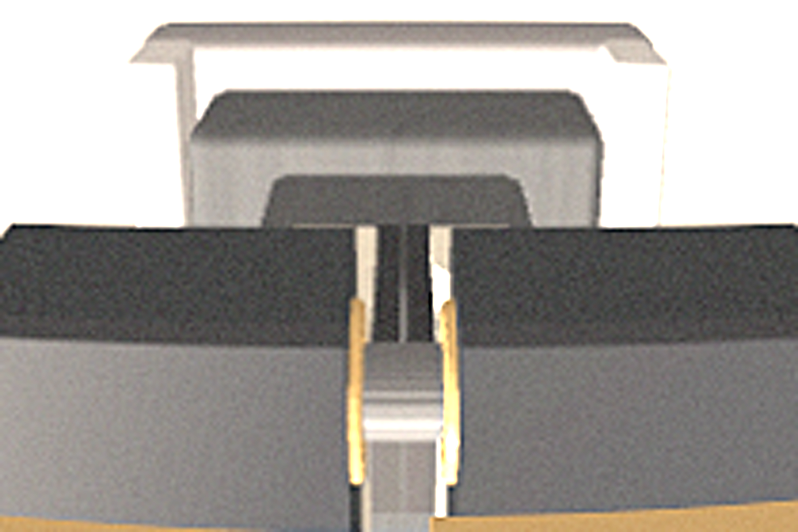

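Run:
```python
from h import *
from plant import ctrl
s=ctrl.snapshot("wrist");z=s["z_map"];K=s["mtx"];E=s["extrinsics"]
def pt(u,v):
    a=(u-K[0,2])/K[0,0];b=(v-K[1,2])/K[1,1];r=np.hypot(a,b);k=np.tan(r)/r
    d=z[v,u];w=E[:3,:3]@np.array([a*k*d,-b*k*d,-d])+E[:3,3]-O
    return (np.array([w@U,w@N,w[2]])*1000).round(0)
for c in(253,259,230):
    print(c,[(v,*pt(c,v)) for v in range(190,292,4)])
```

```text
253 [(190, np.float64(-191.0), np.float64(-3.0), np.float64(30.0)), (194, np.float64(-191.0), np.float64(-3.0), np.float64(41.0)), (198, np.float64(-191.0), np.float64(-3.0), np.float64(52.0)), (202, np.float64(-191.0), np.float64(-3.0), np.float64(63.0)), (206, np.float64(-189.0), np.float64(-3.0), np.float64(67.0)), (210, np.float64(-186.0), np.float64(-3.0), np.float64(68.0)), (214, np.float64(-182.0), np.float64(-3.0), np.float64(67.0)), (218, np.float64(-182.0), np.float64(-3.0), np.float64(76.0)), (222, np.float64(-183.0), np.float64(-3.0), np.float64(84.0)), (226, np.float64(-182.0), np.float64(-3.0), np.float64(91.0)), (230, np.float64(-192.0), np.float64(-2.0), np.float64(121.0)), (234, np.float64(-192.0), np.float64(-2.0), np.float64(127.0)), (238, np.float64(-192.0), np.float64(-2.0), np.float64(132.0)), (242, np.float64(-192.0), np.float64(-2.0), np.float64(137.0)), (246, np.float64(-192.0), np.float64(-2.0), np.float64(142.0)), (250, np.float64(-192.0), np.float64(-2.0), np.float64(147.0)), (254, np.float64(-192.0), np.float64(-2.0), np.float64(151.0)), (258, np.float64(
[... 3160 characters left out ...]
0, np.float64(-220.0), np.float64(-8.0), np.float64(204.0)), (254, np.float64(-221.0), np.float64(-8.0), np.float64(208.0)), (258, np.float64(-221.0), np.float64(-7.0), np.float64(209.0)), (262, np.float64(-220.0), np.float64(-7.0), np.float64(210.0)), (266, np.float64(-218.0), np.float64(-8.0), np.float64(208.0)), (270, np.float64(-217.0), np.float64(-8.0), np.float64(208.0)), (274, np.float64(-216.0), np.float64(-8.0), np.float64(209.0)), (278, np.float64(-214.0), np.float64(-8.0), np.float64(208.0)), (282, np.float64(-213.0), np.float64(-8.0), np.float64(208.0)), (286, np.float64(-212.0), np.float64(-8.0), np.float64(209.0)), (290, np.float64(-211.0), np.float64(-8.0), np.float64(209.0))]
```

Depth from the wrist view shows the fingers' rear face at slicer x = -192. They end at z about 118 mm, just above the plate's top, so the visible tips are about 33 mm above the reported TCP. That explains the missing contact. I'll back off and measure the tip.

Call:
servo_tool --motion '[{"offset":[0,0.012,0],"roll":0,"claw":-1},{"offset":[0,0.015,0],"roll":0,"claw":-1},{"offset":[0,0.01,0],"roll":0,"claw":-1},{"offset":[0,0,0],"roll":0,"claw":-1}]'

```text
clock: 10.07
tool_pos: [0.5525, -0.2757, 0.0848]
orientation: [-14.7, 90.0, 173.1]
force: [0.6, 0.0, 0.1]
opening: 0.0003
```

Run:
```python
from h import *
from plant import ctrl
show()
s=ctrl.snapshot("wrist");z=s["z_map"];K=s["mtx"];E=s["extrinsics"]
v,u=np.mgrid[:384,:512];a=(u-K[0,2])/K[0,0];b=(v-K[1,2])/K[1,1];r=np.hypot(a,b)+1e-9;k=np.tan(r)/r
P=np.stack([a*k*z,-b*k*z,-z],-1)@E[:3,:3].T+E[:3,3]-O
x,y,h=P@U*1000,P@N*1000,P[...,2]*1000
for c in(251,253,259,261): print(c,[(int(q),int(x[q,c]),int(y[q,c]),int(h[q,c])) for q in range(214,262,2)])
s=ctrl.snapshot("scene");w=cloud(s)-O;cv2.imwrite("pics/scene3.png",s["frame"])
x,y,h=w@U*1000,w@N*1000,w[...,2]*1000
m=(abs(y)<26)&(x>-240)&(x<-200)&(h>60)&(h<150)
q=np.argwhere(m);print(m.sum());
i=np.argsort(h[m])[:12];print([(tuple(q[j]),int(x[m][j]),int(y[m][j]),int(h[m][j])) for j in i])
cv2.imwrite("pics/s3c.png",cv2.resize(s["frame"][260:330,120:230],None,fx=7,fy=7,interpolation=cv2.INTER_CUBIC))
```

```text
t 10.07 slicer pos mm [-219.6    0.8   84.8] F [-0.04 -0.6   0.09] open 0.0003
251 [(214, -196, -5, 0), (216, -200, -4, 16), (218, -200, -4, 22), (220, -200, -4, 25), (222, -199, -4, 29), (224, -197, -4, 28), (226, -195, -4, 29), (228, -194, -4, 30), (230, -230, -3, 122), (232, -230, -3, 123), (234, -230, -3, 127), (236, -230, -2, 129), (238, -230, -2, 132), (240, -230, -2, 134), (242, -230, -2, 137), (244, -229, -2, 139), (246, -230, -2, 141), (248, -230, -2, 144), (250, -229, -2, 145), (252, -229, -2, 147), (254, -229, -2, 150), (256, -230, -2, 152), (258, -230, -2, 154), (260, -252, -1, 197)]
253 [(214, -196, -3, 0), (216, -200, -2, 17), (218, -201, -2, 22), (220, -200, -2, 25), (222, -199, -2, 27), (224, -197, -2, 29), (226, -195, -2, 28), (228, -193, -2, 29), (230, -230, -1, 122), (232, -230, -1, 123), (234, -229, -1, 126), (236, -230, -1, 129), (238, -230, -1, 132), (240, -230, -1, 135), (242, -229, -1, 136), (244, -229, -1, 138), (246, -229, -1, 141), (248, -230, -1, 143), (250, -229, -1, 146), (252, -229, -1, 148), (254, -229, -1, 150), (256, -230, -1, 153), (258, -230, -1, 1
[... 929 characters left out ...]
-229, 2, 147), (254, -230, 2, 150), (256, -230, 2, 153), (258, -230, 1, 155), (260, -251, 1, 196)]
33
[((np.int64(313), np.int64(181)), -224, -13, 123), ((np.int64(316), np.int64(178)), -229, -11, 123), ((np.int64(315), np.int64(176)), -229, -8, 124), ((np.int64(314), np.int64(180)), -226, -13, 125), ((np.int64(316), np.int64(179)), -230, -13, 125), ((np.int64(312), np.int64(181)), -223, -13, 125), ((np.int64(304), np.int64(185)), -210, -13, 125), ((np.int64(305), np.int64(185)), -211, -13, 125), ((np.int64(303), np.int64(186)), -208, -14, 126), ((np.int64(313), np.int64(180)), -226, -13, 127), ((np.int64(314), np.int64(176)), -229, -8, 127), ((np.int64(315), np.int64(177)), -230, -11, 127)]
```

View pics/s3c.png

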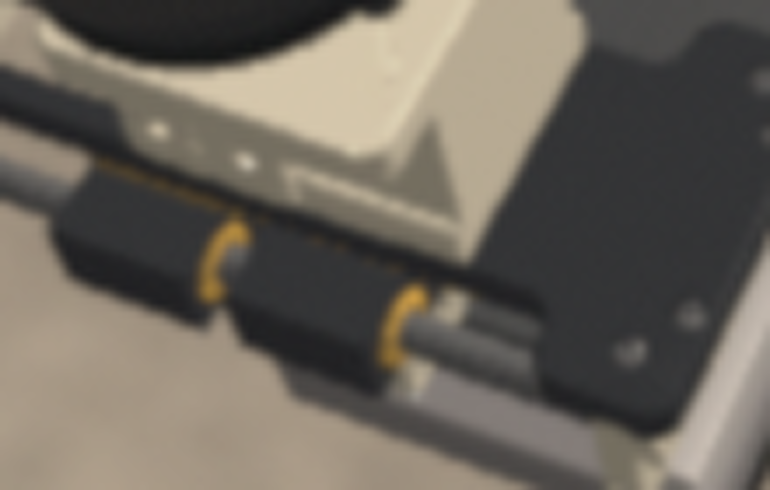

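The shut tips end at z about 120 in both views with the reported TCP at 85, so the true tip is about 35 mm above the TCP. I'll lower by 24 mm. That puts the tips at about z 96 against the plate (top 117), with the body still at about 127 or higher.

Call:
servo_tool --motion '[{"offset":[0.012,0,0],"roll":0,"claw":-1},{"offset":[0.012,0,0],"roll":0,"claw":-1},{"offset":[0,-0.008,0],"roll":0,"claw":-1},{"offset":[0,-0.006,0],"roll":0,"claw":-1},{"offset":[0,-0.006,0],"roll":0,"claw":-1},{"offset":[0,-0.003,0],"roll":0,"claw":-1},{"offset":[0,0,0],"roll":0,"claw":-1}]'

```text
clock: 11.05
tool_pos: [0.5497, -0.2516, 0.0615]
orientation: [164.3, 90.0, -7.9]
force: [-0.1, 0.4, -0.1]
opening: 0.0005
```

Call:
servo_tool --motion '[{"offset":[0,-0.001,0],"roll":0,"claw":-1},{"offset":[0,-0.001,0],"roll":0,"claw":-1},{"offset":[0,0,0],"roll":0,"claw":-1}]'

```text
clock: 11.42
tool_pos: [0.5493, -0.2499, 0.0612]
orientation: [-41.2, 90.0, 146.6]
force: [0.3, 0.0, 0.9]
opening: 0.0002
```

Run:
```python
from h import *
show()
```

```text
t 11.43 slicer pos mm [-193.6    0.6   61.2] F [-0.   -0.33  0.93] open 0.0002
```

Call:
servo_tool --motion '[{"offset":[0,-0.001,0],"roll":0,"claw":-1},{"offset":[0,0,0],"roll":0,"claw":-1}]'

```text
clock: 11.68
tool_pos: [0.5491, -0.2489, 0.0611]
orientation: [35.3, 90.0, -136.9]
force: [-0.4, -0.0, -0.2]
opening: 0.0007
```

Call:
servo_tool --motion '[{"offset":[0,-0.001,0],"roll":0,"claw":-1},{"offset":[0,0,0],"roll":0,"claw":-1}]'

```text
clock: 11.92
tool_pos: [0.549, -0.248, 0.0611]
orientation: [78.5, 90.0, -93.7]
force: [0.1, -1.9, -1.3]
opening: 0.0005
```

Call:
servo_tool --motion '[{"offset":[0,-0.001,0],"roll":0,"claw":-1},{"offset":[0,0,0],"roll":0,"claw":-1}]'

```text
clock: 12.18
tool_pos: [0.549, -0.2473, 0.0612]
orientation: [94.4, 90.0, -77.8]
force: [0.7, -4.9, -1.3]
opening: 0.0004
```

Contact: the force rises about 3 N/mm. Continuing.

Call:
servo_tool --motion '[{"offset":[0,-0.001,0],"roll":0,"claw":-1},{"offset":[0,0,0],"roll":0,"claw":-1}]'

```text
clock: 12.42
tool_pos: [0.5489, -0.247, 0.0612]
orientation: [91.4, 89.9, -80.8]
force: [0.5, -7.8, -3.2]
opening: 0.0003
```

Call:
servo_tool --motion '[{"offset":[0,-0.001,0],"roll":0,"claw":-1},{"offset":[0,0,0],"roll":0,"claw":-1}]'

```text
clock: 12.68
tool_pos: [0.5488, -0.2463, 0.0612]
orientation: [92.3, 89.9, -79.9]
force: [1.1, -9.9, -3.0]
opening: 0.0002
```

Call:
servo_tool --motion '[{"offset":[0,-0.001,0],"roll":0,"claw":-1},{"offset":[0,0,0],"roll":0,"claw":-1}]'

```text
clock: 12.92
tool_pos: [0.5486, -0.2449, 0.0612]
orientation: [90.9, 89.9, -81.3]
force: [-0.1, -6.8, -2.5]
opening: 0.0001
```

Call:
servo_tool --motion '[{"offset":[0,-0.001,0],"roll":0,"claw":-1},{"offset":[0,0,0],"roll":0,"claw":-1}]'

```text
clock: 13.18
tool_pos: [0.5484, -0.2435, 0.0612]
orientation: [89.6, 90.0, -82.6]
force: [0.7, -5.0, -1.6]
opening: 0.0003
```

Call:
servo_tool --motion '[{"offset":[0,-0.001,0],"roll":0,"claw":-1},{"offset":[0,-0.001,0],"roll":0,"claw":-1},{"offset":[0,-0.0015,0],"roll":0,"claw":-1},{"offset":[0,-0.0015,0],"roll":0,"claw":-1},{"offset":[0,-0.0015,0],"roll":0,"claw":-1},{"offset":[0,-0.0015,0],"roll":0,"claw":-1}]'

```text
clock: 13.92
tool_pos: [0.5472, -0.2348, 0.0612]
orientation: [-38.0, 90.0, 149.8]
force: [-0.6, -2.3, -1.0]
opening: 0.0006
```

Call:
servo_tool --motion '[{"offset":[0,-0.002,0],"roll":0,"claw":-1},{"offset":[0,-0.002,0],"roll":0,"claw":-1},{"offset":[0,-0.002,0],"roll":0,"claw":-1},{"offset":[0,-0.002,0],"roll":0,"claw":-1},{"offset":[0,-0.002,0],"roll":0,"claw":-1}]'

```text
clock: 14.55
tool_pos: [0.5459, -0.2249, 0.0612]
orientation: [-102.6, 90.0, 85.2]
force: [0.9, -1.7, -1.4]
opening: 0.0004
```

Call:
servo_tool --motion '[{"offset":[0,-0.003,0],"roll":0,"claw":-1},{"offset":[0,-0.003,0],"roll":0,"claw":-1},{"offset":[0,-0.003,0],"roll":0,"claw":-1},{"offset":[0,-0.003,0],"roll":0,"claw":-1},{"offset":[0,-0.003,0],"roll":0,"claw":-1}]'

```text
clock: 15.18
tool_pos: [0.5438, -0.21, 0.0612]
orientation: [-42.0, 90.0, 145.8]
force: [0.3, -1.7, -1.1]
opening: 0.0004
```

Run:
```python
from h import *
o,R=show();print((R.T@U).round(4))
```

```text
t 15.18 slicer pos mm [-153.3    0.6   61.2] F [-1.77 -0.06 -1.08] open 0.0004
[ 0. -1. -0.]
```

Call:
servo_tool --motion '[{"offset":[0,-0.003,0],"roll":0,"claw":-1},{"offset":[0,-0.003,0],"roll":0,"claw":-1},{"offset":[0,-0.003,0],"roll":0,"claw":-1},{"offset":[0,-0.003,0],"roll":0,"claw":-1},{"offset":[0,-0.003,0],"roll":0,"claw":-1},{"offset":[0,-0.003,0],"roll":0,"claw":-1},{"offset":[0,-0.003,0],"roll":0,"claw":-1},{"offset":[0,-0.003,0],"roll":0,"claw":-1},{"offset":[0,-0.003,0],"roll":0,"claw":-1},{"offset":[0,-0.003,0],"roll":0,"claw":-1}]'

```text
clock: 16.42
tool_pos: [0.5397, -0.1803, 0.0611]
orientation: [-3.6, 90.0, -175.8]
force: [0.3, -2.4, -0.6]
opening: 0.0003
```

Call:
servo_tool --motion '[{"offset":[0,-0.003,0],"roll":0,"claw":-1},{"offset":[0,-0.003,0],"roll":0,"claw":-1},{"offset":[0,-0.003,0],"roll":0,"claw":-1},{"offset":[0,-0.003,0],"roll":0,"claw":-1},{"offset":[0,-0.003,0],"roll":0,"claw":-1},{"offset":[0,-0.003,0],"roll":0,"claw":-1},{"offset":[0,-0.003,0],"roll":0,"claw":-1},{"offset":[0,-0.002,0],"roll":0,"claw":-1}]'

```text
clock: 17.42
tool_pos: [0.5366, -0.1575, 0.0612]
orientation: [178.0, 90.0, 5.8]
force: [0.9, -2.2, -2.1]
opening: 0.0002
```

Run:
```python
from h import *
o,R=show()
```

```text
t 17.43 slicer pos mm [-100.3    0.5   61.2] F [-2.34 -0.55 -2.1 ] open 0.0002
```

Call:
servo_tool --motion '[{"offset":[0,-0.002,0],"roll":0,"claw":-1},{"offset":[0,-0.0015,0],"roll":0,"claw":-1},{"offset":[0,-0.001,0],"roll":0,"claw":-1},{"offset":[0,-0.001,0],"roll":0,"claw":-1}]'

```text
clock: 17.92
tool_pos: [0.5359, -0.1522, 0.0612]
orientation: [127.2, 90.0, -45.0]
force: [0.8, -1.4, -1.2]
opening: 0.0004
```

Call:
servo_tool --motion '[{"offset":[0,-0.001,0],"roll":0,"claw":-1},{"offset":[0,-0.001,0],"roll":0,"claw":-1},{"offset":[0,-0.001,0],"roll":0,"claw":-1}]'

```text
clock: 18.3
tool_pos: [0.5355, -0.1492, 0.0612]
orientation: [15.6, 90.0, -156.5]
force: [1.0, -1.5, -1.9]
opening: 0.0003
```

Call:
servo_tool --motion '[{"offset":[0,-0.001,0],"roll":0,"claw":-1},{"offset":[0,-0.001,0],"roll":0,"claw":-1},{"offset":[0,-0.001,0],"roll":0,"claw":-1}]'

```text
clock: 18.68
tool_pos: [0.5351, -0.1463, 0.0612]
orientation: [159.8, 90.0, -12.4]
force: [0.2, -2.1, -1.3]
opening: 0.0005
```

Call:
servo_tool --motion '[{"offset":[0,-0.001,0],"roll":0,"claw":-1},{"offset":[0,-0.001,0],"roll":0,"claw":-1},{"offset":[0,-0.001,0],"roll":0,"claw":-1},{"offset":[0,-0.001,0],"roll":0,"claw":-1}]'

```text
clock: 19.18
tool_pos: [0.5345, -0.1423, 0.0611]
orientation: [6.3, 90.0, -165.9]
force: [-0.5, -2.9, -1.3]
opening: 0.0007
```

Call:
servo_tool --motion '[{"offset":[0,-0.001,0],"roll":0,"claw":-1},{"offset":[0,-0.001,0],"roll":0,"claw":-1},{"offset":[0,-0.001,0],"roll":0,"claw":-1}]'

```text
clock: 19.55
tool_pos: [0.5341, -0.1393, 0.0612]
orientation: [110.1, 90.0, -62.1]
force: [0.0, -2.5, -0.8]
opening: 0.0003
```

Call:
servo_tool --motion '[{"offset":[0,-0.001,0],"roll":0,"claw":-1},{"offset":[0,-0.001,0],"roll":0,"claw":-1},{"offset":[0,-0.001,0],"roll":0,"claw":-1},{"offset":[0,-0.001,0],"roll":0,"claw":-1}]'

```text
clock: 20.05
tool_pos: [0.5336, -0.1354, 0.0612]
orientation: [24.1, 90.0, -148.1]
force: [0.2, -1.0, -0.8]
opening: 0.0003
```

Call:
servo_tool --motion '[{"offset":[0,-0.001,0],"roll":0,"claw":-1},{"offset":[0,-0.001,0],"roll":0,"claw":-1},{"offset":[0,-0.001,0],"roll":0,"claw":-1},{"offset":[0,-0.001,0],"roll":0,"claw":-1}]'

```text
clock: 20.55
tool_pos: [0.533, -0.1314, 0.0612]
orientation: [142.2, 90.0, -30.0]
force: [0.3, -1.7, -1.2]
opening: 0.0004
```

Call:
servo_tool --motion '[{"offset":[0,-0.001,0],"roll":0,"claw":-1},{"offset":[0,-0.001,0],"roll":0,"claw":-1},{"offset":[0,-0.001,0],"roll":0,"claw":-1},{"offset":[0,-0.001,0],"roll":0,"claw":-1}]'

```text
clock: 21.05
tool_pos: [0.5325, -0.1274, 0.0612]
orientation: [154.0, 90.0, -18.1]
force: [-0.6, -2.5, -0.5]
opening: 0.0002
```

Call:
servo_tool --motion '[{"offset":[0,-0.001,0],"roll":0,"claw":-1},{"offset":[0,-0.001,0],"roll":0,"claw":-1},{"offset":[0,-0.001,0],"roll":0,"claw":-1},{"offset":[0,-0.001,0],"roll":0,"claw":-1}]'

```text
clock: 21.55
tool_pos: [0.532, -0.1235, 0.0612]
orientation: [-158.1, 90.0, 29.7]
force: [0.2, -1.2, -0.8]
opening: 0.0008
```

Call:
servo_tool --motion '[{"offset":[0,-0.001,0],"roll":0,"claw":-1},{"offset":[0,-0.001,0],"roll":0,"claw":-1},{"offset":[0,-0.001,0],"roll":0,"claw":-1},{"offset":[0,-0.001,0],"roll":0,"claw":-1}]'

```text
clock: 22.05
tool_pos: [0.5314, -0.1195, 0.0612]
orientation: [-157.7, 90.0, 30.1]
force: [0.4, -1.2, -0.2]
opening: 0.0003
```

Call:
servo_tool --motion '[{"offset":[0,-0.001,0],"roll":0,"claw":-1},{"offset":[0,-0.001,0],"roll":0,"claw":-1},{"offset":[0,-0.001,0],"roll":0,"claw":-1},{"offset":[0,-0.001,0],"roll":0,"claw":-1}]'

```text
clock: 22.55
tool_pos: [0.5309, -0.1155, 0.0612]
orientation: [129.2, 90.0, -42.9]
force: [0.7, -1.6, -1.7]
opening: 0.0007
```

Call:
servo_tool --motion '[{"offset":[0,-0.001,0],"roll":0,"claw":-1},{"offset":[0,-0.001,0],"roll":0,"claw":-1},{"offset":[0,-0.001,0],"roll":0,"claw":-1},{"offset":[0,-0.001,0],"roll":0,"claw":-1}]'

```text
clock: 23.05
tool_pos: [0.5303, -0.1116, 0.0612]
orientation: [-4.7, 90.0, -176.9]
force: [0.3, -1.5, -0.6]
opening: 0.0005
```

Call:
servo_tool --motion '[{"offset":[0,-0.001,0],"roll":0,"claw":-1},{"offset":[0,-0.001,0],"roll":0,"claw":-1},{"offset":[0,-0.001,0],"roll":0,"claw":-1},{"offset":[0,-0.001,0],"roll":0,"claw":-1}]'

```text
clock: 23.55
tool_pos: [0.5298, -0.1076, 0.0611]
orientation: [35.8, 90.0, -136.3]
force: [0.5, -2.3, -1.2]
opening: 0.0004
```

Call:
servo_tool --motion '[{"offset":[0,-0.001,0],"roll":0,"claw":-1},{"offset":[0,-0.001,0],"roll":0,"claw":-1},{"offset":[0,-0.001,0],"roll":0,"claw":-1},{"offset":[0,-0.001,0],"roll":0,"claw":-1}]'

```text
clock: 24.05
tool_pos: [0.5292, -0.1037, 0.0612]
orientation: [154.8, 90.0, -17.4]
force: [0.3, -2.1, -0.5]
opening: 0.0003
```

Call:
servo_tool --motion '[{"offset":[0,-0.001,0],"roll":0,"claw":-1},{"offset":[0,-0.001,0],"roll":0,"claw":-1},{"offset":[0,-0.001,0],"roll":0,"claw":-1}]'

```text
clock: 24.42
tool_pos: [0.5291, -0.1031, 0.0613]
orientation: [82.4, 89.8, -89.8]
force: [5.6, -21.8, -6.8]
opening: 0.0002
```

The stop is met at about 22 N, under the 25 N limit. Backing off at once.

Call:
servo_tool --motion '[{"offset":[0,0.003,0],"roll":0,"claw":-1},{"offset":[0,0.01,0],"roll":0,"claw":-1},{"offset":[0,0.015,0],"roll":0,"claw":-1},{"offset":[-0.02,0.01,0],"roll":0,"claw":-1},{"offset":[-0.04,0,0],"roll":0,"claw":-1},{"offset":[-0.045,0,0],"roll":0,"claw":-1},{"offset":[0,0,0],"roll":0,"claw":-1}]'

```text
clock: 25.3
tool_pos: [0.5365, -0.1392, 0.1702]
orientation: [171.2, 89.6, -1.0]
force: [0.3, 0.0, -0.9]
opening: -0.0
```

Run:
```python
from h import *
from plant import ctrl
o,R=show()
s=ctrl.snapshot("scene");cv2.imwrite("pics/scene5.png",s["frame"])
w=cloud(s)-O;x,y,h=w@U*1000,w@N*1000,w[...,2]*1000
m=(abs(y)<26)&(x>-100)&(x<10)&(h>108)&(h<120);print("plate top",m.sum(),np.percentile(x[m],[2,50,98]) if m.any() else 0)
m=(abs(y)<30)&(x>60)&(x<220)&(h>140)&(h<200);print("ball",m.sum(),x[m].mean(),h[m].max())
```

```text
t 25.3 slicer pos mm [-82.2  -1.9 170.2] F [-0.03 -0.33 -0.94] open -0.0
plate top 209 [-35.06200374 -31.0401299  -21.90238565]
ball 148 96.70060128388303 191.15885499577968
```

View pics/scene5.png

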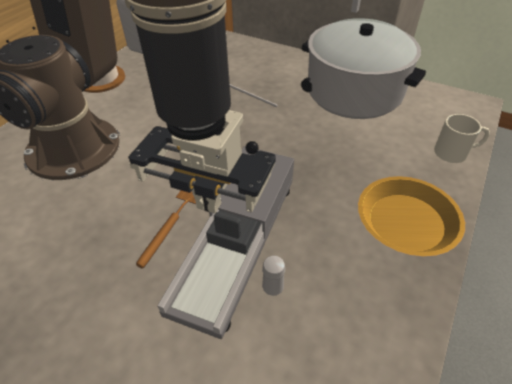

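The carriage plate is now at about (230,222), next to the hood, with travel of about 147 mm. The ball at (252,148) is still open, and the shaker and spatula have not moved. I'll check the gripper's lowest parts before the lever.

Run:
```python
from h import *
from plant import ctrl
o,R=show()
s=ctrl.snapshot("scene")
w=cloud(s)-np.array(o["tool_pos"]);x,y,h=w@U*1000,w@N*1000,w[...,2]*1000
m=(abs(x)<60)&(abs(y)<110)&(h>0)&(h<200)
for a in range(-110,110,20):
    q=m&(y>=a)&(y<a+20)&(h>5)
    print(a,q.sum(),np.percentile(h[q],[0,3,10]).round() if q.any() else "", x[q][np.argmin(h[q])].round() if q.any() else "")
T=S(.05,0,.13);print((R.T@(T-o["tool_pos"])).round(4))
```

```text
t 25.35 slicer pos mm [-81.6  -0.5 167.9] F [-0.06 -0.56 -0.62] open -0.0001
-110 291 [124. 125. 127.] -7.0
-90 854 [100. 104. 114.] 35.0
-70 559 [112. 115. 118.] -31.0
-50 1354 [ 95. 111. 119.] 2.0
-30 877 [38. 45. 61.] 10.0
-10 817 [34. 42. 54.] -9.0
10 554 [37. 48. 67.] -10.0
30 231 [104. 109. 115.] -37.0
50 390 [111. 113. 115.] 25.0
70 863 [100. 103. 108.] -23.0
90 212 [123. 128. 136.] -38.0
[ 0.0379 -0.1316  0.0007]
```

Confirmed: tip = TCP + 34 mm, body at least TCP + 100 mm. Moving the tips to z 164, behind the ball.

Call:
servo_tool --motion '[{"offset":[0.015,0,0],"roll":0,"claw":-1},{"offset":[0.023,-0.02,0],"roll":0,"claw":-1},{"offset":[0,-0.035,0],"roll":0,"claw":-1},{"offset":[0,-0.035,0],"roll":0,"claw":-1},{"offset":[0,-0.03,0],"roll":0,"claw":-1},{"offset":[0,-0.015,0],"roll":0,"claw":-1},{"offset":[0,0,0],"roll":0,"claw":-1},{"offset":[0,0,0],"roll":0,"claw":-1}]'

```text
clock: 26.4
tool_pos: [0.5154, -0.0052, 0.1275]
orientation: [13.9, 89.9, -158.3]
force: [0.2, -0.2, -0.0]
opening: 0.0001
```

Run:
```python
from h import *
show()
```

```text
t 26.4 slicer pos mm [ 53.5   0.8 127.5] F [-0.26 -0.2  -0.03] open 0.0001
```

Call:
servo_tool --motion '[{"offset":[0,-0.008,0],"roll":0,"claw":-1},{"offset":[0,-0.008,0],"roll":0,"claw":-1},{"offset":[0,-0.004,0],"roll":0,"claw":-1},{"offset":[0,-0.004,0],"roll":0,"claw":-1},{"offset":[0,-0.004,0],"roll":0,"claw":-1},{"offset":[0,-0.004,0],"roll":0,"claw":-1},{"offset":[0,-0.004,0],"roll":0,"claw":-1}]'

```text
clock: 27.28
tool_pos: [0.5107, 0.0312, 0.1282]
orientation: [-176.3, 90.0, 11.5]
force: [1.5, -1.5, 2.0]
opening: 0.0002
```

Run:
```python
from h import *
from plant import ctrl
show()
s=ctrl.snapshot("scene");cv2.imwrite("pics/s6.png",cv2.resize(s["frame"][90:290,130:330],None,fx=3,fy=3))
```

```text
t 27.27 slicer pos mm [ 90.2   0.5 128.2] F [-1.65 -1.32  1.96] open 0.0002
```

View pics/s6.png

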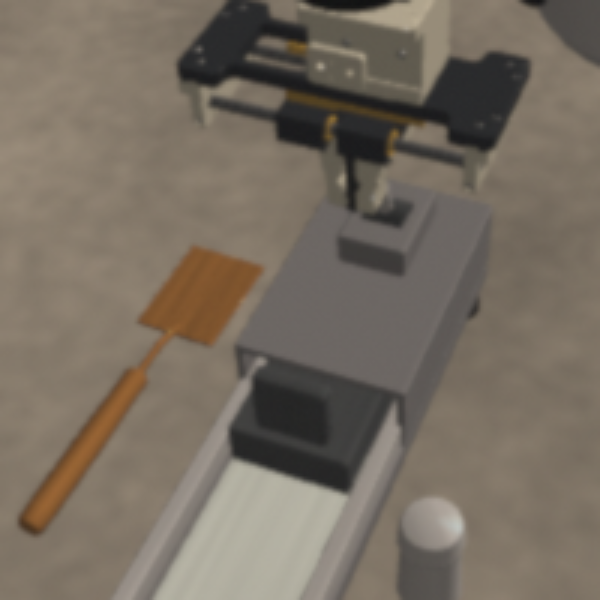

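The crop shows the fingers pushing on the lever at about (370,190), the carriage plate at the hood (290,405), and the bystanders clear. The force of about 2 N fits the lever turning, so I continue.

Call:
servo_tool --motion '[{"offset":[0,-0.005,0],"roll":0,"claw":-1},{"offset":[0,-0.005,0],"roll":0,"claw":-1},{"offset":[0,-0.005,0],"roll":0,"claw":-1},{"offset":[0,-0.005,0],"roll":0,"claw":-1},{"offset":[0,-0.005,0],"roll":0,"claw":-1},{"offset":[0,-0.005,0],"roll":0,"claw":-1}]'

```text
clock: 28.08
tool_pos: [0.5066, 0.0611, 0.1282]
orientation: [-66.7, 90.0, 121.1]
force: [0.5, -2.2, 0.6]
opening: 0.0008
```

Call:
servo_tool --motion '[{"offset":[0,-0.005,0],"roll":0,"claw":-1},{"offset":[0,-0.005,0],"roll":0,"claw":-1},{"offset":[0,-0.005,0],"roll":0,"claw":-1},{"offset":[0,-0.004,0],"roll":0,"claw":-1}]'

```text
clock: 28.58
tool_pos: [0.5039, 0.0799, 0.128]
orientation: [-3.0, 90.0, -175.1]
force: [-0.4, -0.9, -1.3]
opening: 0.0005
```

Run:
```python
from h import *
show()
```

```text
t 28.57 slicer pos mm [139.3   0.7 128. ] F [-0.81  0.5  -1.26] open 0.0005
```

Expected end is near x of about 155, so small steps from here.

Call:
servo_tool --motion '[{"offset":[0,-0.004,0],"roll":0,"claw":-1},{"offset":[0,-0.003,0],"roll":0,"claw":-1},{"offset":[0,-0.003,0],"roll":0,"claw":-1},{"offset":[0,-0.002,0],"roll":0,"claw":-1}]'

```text
clock: 29.08
tool_pos: [0.5024, 0.0916, 0.1282]
orientation: [26.4, 90.0, -145.7]
force: [1.2, -1.3, -0.8]
opening: 0.0001
```

Call:
servo_tool --motion '[{"offset":[0,-0.0015,0],"roll":0,"claw":-1},{"offset":[0,0,0],"roll":0,"claw":-1}]'

```text
clock: 29.32
tool_pos: [0.5022, 0.0931, 0.1282]
orientation: [-135.1, 90.0, 52.8]
force: [0.6, -0.7, -1.2]
opening: 0.0003
```

Run:
```python
from h import *
show()
```

```text
t 29.32 slicer pos mm [152.6   0.5 128.2] F [-0.79 -0.53 -1.22] open 0.0003
```

Call:
servo_tool --motion '[{"offset":[0,-0.001,0],"roll":0,"claw":-1},{"offset":[0,-0.001,0],"roll":0,"claw":-1},{"offset":[0,0,0],"roll":0,"claw":-1}]'

```text
clock: 29.7
tool_pos: [0.5019, 0.095, 0.1282]
orientation: [-146.1, 90.0, 41.7]
force: [0.1, -0.0, -0.6]
opening: 0.0004
```

Call:
servo_tool --motion '[{"offset":[0,-0.001,0],"roll":0,"claw":-1},{"offset":[0,0,0],"roll":0,"claw":-1}]'

```text
clock: 29.95
tool_pos: [0.5018, 0.0958, 0.1281]
orientation: [58.0, 90.0, -114.1]
force: [0.5, -1.5, -0.5]
opening: 0.0005
```

Call:
servo_tool --motion '[{"offset":[0,-0.001,0],"roll":0,"claw":-1},{"offset":[0,0,0],"roll":0,"claw":-1}]'

```text
clock: 30.2
tool_pos: [0.5016, 0.0962, 0.1281]
orientation: [70.4, 89.9, -101.8]
force: [2.2, -4.9, -1.8]
opening: 0.0001
```

Call:
servo_tool --motion '[{"offset":[0,-0.001,0],"roll":0,"claw":-1},{"offset":[0,0,0],"roll":0,"claw":-1}]'

```text
clock: 30.45
tool_pos: [0.5015, 0.0963, 0.1281]
orientation: [72.0, 89.9, -100.2]
force: [3.8, -9.1, -2.2]
opening: 0.0006
```

The end of travel is felt (x about 156, 9 N). Backing off and checking.

Call:
servo_tool --motion '[{"offset":[0,0.006,0],"roll":0,"claw":-1},{"offset":[0,0.025,0],"roll":0,"claw":-1},{"offset":[-0.03,0.02,0],"roll":0,"claw":-1},{"offset":[-0.05,0,0],"roll":0,"claw":-1},{"offset":[-0.06,0,0],"roll":0,"claw":-1},{"offset":[-0.03,-0.05,0.04],"roll":0,"claw":-1},{"offset":[0,-0.05,0.05],"roll":0,"claw":-1},{"offset":[0,-0.05,0.05],"roll":0,"claw":-1},{"offset":[0,-0.05,0.05],"roll":0,"claw":-1},{"offset":[0,0,0],"roll":0,"claw":-1},{"offset":[0,0,0],"roll":0,"claw":-1}]'

```text
clock: 31.82
tool_pos: [0.3178, 0.2002, 0.295]
orientation: [-118.6, 89.9, 69.4]
force: [-0.4, 0.1, -0.8]
opening: 0.0003
```

Run:
```python
from h import *
from plant import ctrl
show()
for n in("scene","top"):
    s=ctrl.snapshot(n);cv2.imwrite(f"pics/{n}7.png",s["frame"])
    for nm,w in(("before",cloud(np.load(f"pics/{n}0.npz"))-O),("now",cloud(s)-O)):
        x,y,h=w@U*1000,w@N*1000,w[...,2]*1000
        m=(abs(y)<24)&(x>-240)&(x<60)&(h>112)&(h<122)
        b=(abs(y)<22)&(x>70)&(x<220)&(h>165)&(h<205)
        bk=(abs(y)<38)&(x>-195)&(x<5)&(h>50)&(h<65)
        print(n,nm,"plate",m.sum(),np.percentile(x[m],[2,98]).round(1) if m.any() else 0,"ball",b.sum(),np.round([x[b].mean(),y[b].mean(),h[b].max()],1) if b.any() else 0)
        sh=(y<-70)&(y>-200)&(abs(x)<200)&(h>30)&(h<100); sp=(y>70)&(y<260)&(abs(x)<250)&(h>8)&(h<25)
        for q in(sh,sp): print("   ",q.sum(),x[q].mean().round(1),y[q].mean().round(1))
```

```text
t 31.82 slicer pos mm [283.9 168.6 295. ] F [ 0.13  0.38 -0.8 ] open 0.0003
scene before plate 244 [-181.6 -168.7] ball 146 [ 96.6  -1.9 190.6]
    593 -74.0 -107.3
    626 -53.4 146.7
scene now plate 173 [-34.6 -21.8] ball 137 [172.7  -1.8 190.9]
    593 -74.1 -107.2
    629 -53.7 146.7
top before plate 155 [-180.6 -168.1] ball 163 [101.2   1.1 190.1]
    334 -63.9 -101.0
    612 -46.4 148.5
top now plate 158 [-33.9 -21.1] ball 168 [176.6   1.  190.9]
    334 -64.0 -100.8
    614 -45.7 148.4
```

View pics/scene7.png

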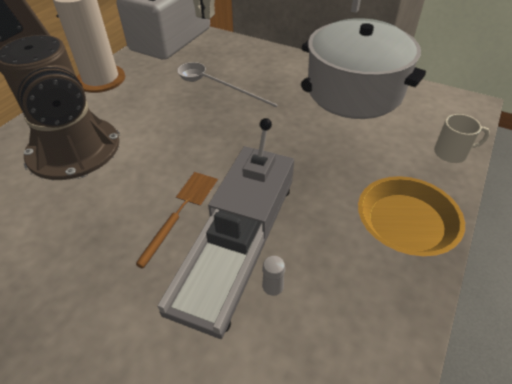

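View pics/top7.png

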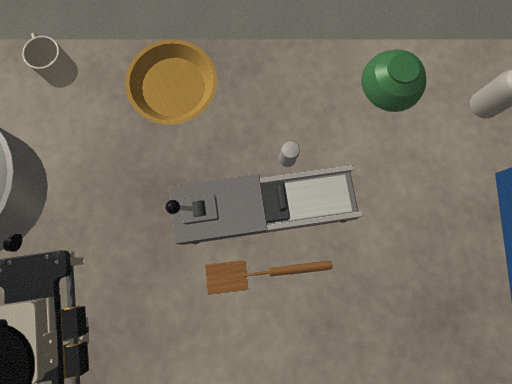

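The scene view shows the ball at (266,125), leaning toward the hood's far end, and the plate at the hood (228,222). The top view agrees: ball (173,207), carriage (277,200), shaker and spatula unmoved, and the gripper clear. Handing in.

Run:
```python
from plant import ctrl
print(ctrl.close_job())
```

```text
the job is handed in; nothing more can be done
None
```

I pushed the carriage home against the stop, then swung the lock lever over to its end of travel and handed the job in at about 32 s. The plunger reading isn't available to me, so "home" rests on the force rise and the camera positions.

- **Carriage:** It broke free at about 10 N and ran in with about 2 N. It met the stop after about 147 mm of travel, pushed at about 8 mm/s. The last reading there was about 22 N. That is under 25 N but closer to the limit than I wanted, and a short peak between readings can't be ruled out. I backed off at once, and both cameras still show it about 147 mm in.
- **Lever:** I pushed the ball until it met its end of travel, with the force rising to about 9 N. The cameras show the ball moved 75–76 mm, against 76.7 mm expected for the full swing, which is within measuring error.
- **Bystanders:** The shaker and spatula match their starting positions to within 1 mm. The gripper was clear of everything at hand-in.
- **Disagreement:** The visible fingertips sit about 34 mm above the reported TCP. My first push therefore passed over the plate without touching it. I measured the offset in the wrist and scene views and corrected for it.

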